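Put the drained succulents back on their own saucers

TASK

The four coloured succulent pots have finished draining in the grey drip tray: carry them one after another to the round tray and stand each one in the saucer of its own colour, upright and flat on the saucer's floor. Keep them upright on the way and set them down rather than dropping them, and leave the saucers and the two black nursery pots where they stand.

Things in the scene. Friction and masses are not known exactly. Their poses are not given: they have to be found in the camera images.
- white_pot: Small plain white pot, a round ribbed ball cactus in it: upright cylinder, 54 mm wide, 52 mm high, 75 mm with its plant (narrower than the pot); about 190 g. Origin: centre of its underside, z up. Stands in the grey drip tray (floor 8 mm, edge 18 mm above the table), pot centres there 90 mm or more apart, 50 mm or more from the edge. Grip the pot wall from above.
- blue_pot: Small cobalt blue pot, a pale grey-green leaf rosette in it: upright cylinder, 54 mm wide, 52 mm high, 75 mm with its plant (narrower than the pot); about 190 g. Origin: centre of its underside, z up. Stands in the grey drip tray (floor 8 mm, edge 18 mm above the table), pot centres there 90 mm or more apart, 50 mm or more from the edge. Grip the pot wall from above.
- yellow_pot: Small mustard yellow pot, a tuft of dark pointed leaves in it: upright cylinder, 54 mm wide, 52 mm high, 75 mm with its plant (narrower than the pot); about 190 g. Origin: centre of its underside, z up. Stands in the grey drip tray (floor 8 mm, edge 18 mm above the table), pot centres there 90 mm or more apart, 50 mm or more from the edge. Grip the pot wall from above.
- terracotta_pot: Small brick-red terracotta pot, three tiny cacti with pink flowers in it: upright cylinder, 54 mm wide, 52 mm high, 75 mm with its plant (narrower than the pot); about 190 g. Origin: centre of its underside, z up. Stands in the grey drip tray (floor 8 mm, edge 18 mm above the table), pot centres there 90 mm or more apart, 50 mm or more from the edge. Grip the pot wall from above.
- white_saucer: Round plain white saucer, loose: 94 mm wide, 14 mm high, inner floor 74 mm wide, 5 mm above its underside. Origin: centre of its underside, z up. One of four, neighbours 115 to 145 mm apart, on the round tray (330 mm; wood floor 12 mm, white rim 34 mm above the table), 55 mm or more inside its rim; a brass tealight (40 mm wide, 20 mm high) stands in their middle.
- blue_saucer: Round cobalt blue saucer, loose: 94 mm wide, 14 mm high, inner floor 74 mm wide, 5 mm above its underside. Origin: centre of its underside, z up. One of four, neighbours 115 to 145 mm apart, on the round tray (330 mm; wood floor 12 mm, white rim 34 mm above the table), 55 mm or more inside its rim; a brass tealight (40 mm wide, 20 mm high) stands in their middle.
- yellow_saucer: Round mustard yellow saucer, loose: 94 mm wide, 14 mm high, inner floor 74 mm wide, 5 mm above its underside. Origin: centre of its underside, z up. One of four, neighbours 115 to 145 mm apart, on the round tray (330 mm; wood floor 12 mm, white rim 34 mm above the table), 55 mm or more inside its rim; a brass tealight (40 mm wide, 20 mm high) stands in their middle.
- terracotta_saucer: Round brick-red terracotta saucer, loose: 94 mm wide, 14 mm high, inner floor 74 mm wide, 5 mm above its underside. Origin: centre of its underside, z up. One of four, neighbours 115 to 145 mm apart, on the round tray (330 mm; wood floor 12 mm, white rim 34 mm above the table), 55 mm or more inside its rim; a brass tealight (40 mm wide, 20 mm high) stands in their middle.
- nursery_pot_a: Black plastic nursery pot with a green seedling, not to be moved: tapered, 46 mm across at the foot and 58 mm at the lip, 50 mm high, about 75 mm with its leaves; stands in the grey drip tray among the coloured pots. Origin: centre of its underside, z up.
- nursery_pot_b: Black plastic nursery pot with a green seedling, not to be moved: tapered, 46 mm across at the foot and 58 mm at the lip, 50 mm high, about 75 mm with its leaves; stands in the grey drip tray among the coloured pots. Origin: centre of its underside, z up.

How it is judged:
At the end, for the whole second after the job is handed in: Each coloured pot stands released and at rest on the floor of the saucer of its own colour (centres within 13 mm, tilt under 0.1 rad); every saucer is level and within 30 mm of its start; both black nursery pots are upright and within 25 mm of their start (horizontal distance between white_pot and white_saucer below 0.013 m and z of white_pot in the frame of white_saucer between 0.002 and 0.009 m and angle between each of white_pot, white_saucer, blue_pot, blue_saucer, yellow_pot, yellow_saucer, terracotta_pot, terracotta_saucer's own z axis and vertical below 0.1 rad and linear speed of each of white_pot, blue_pot, yellow_pot, terracotta_pot below 0.02 m/s and contact force between the fingers and white_pot below 0.1 N and distance of each of white_saucer, blue_saucer, yellow_saucer, terracotta_saucer from where it was at the start of the episode below 0.03 m and horizontal distance between blue_pot and blue_saucer below 0.013 m and z of blue_pot in the frame of blue_saucer between 0.002 and 0.009 m and contact force between the fingers and blue_pot below 0.1 N and horizontal distance between yellow_pot and yellow_saucer below 0.013 m and z of yellow_pot in the frame of yellow_saucer between 0.002 and 0.009 m and contact force between the fingers and yellow_pot below 0.1 N and horizontal distance between terracotta_pot and terracotta_saucer below 0.013 m and z of terracotta_pot in the frame of terracotta_saucer between 0.002 and 0.009 m and contact force between the fingers and terracotta_pot below 0.1 N and distance of each of nursery_pot_a, nursery_pot_b from where it was at the start of the episode below 0.025 m and angle between each of nursery_pot_a, nursery_pot_b's own z axis and vertical below 0.15 rad); the robot touches nothing.
It fails at once if a coloured pot is tipped by more than about 35 degrees (grit spills) (angle between any of white_pot, blue_pot, yellow_pot, terracotta_pot's own z axis and vertical above 0.6 rad).
It fails at once if a coloured pot is let fall: free in the air, more than about 20 mm above a saucer's floor ((contact force between white_pot and anything else below 0.001 N and height (world z) of white_pot above 0.038 m) or (contact force between blue_pot and anything else below 0.001 N and height (world z) of blue_pot above 0.038 m) or (contact force between yellow_pot and anything else below 0.001 N and height (world z) of yellow_pot above 0.038 m) or (contact force between terracotta_pot and anything else below 0.001 N and height (world z) of terracotta_pot above 0.038 m)).
It fails at once if a black nursery pot is knocked over or pushed more than 40 mm (distance of any of nursery_pot_a, nursery_pot_b from where it was at the start of the episode above 0.04 m or angle between any of nursery_pot_a, nursery_pot_b's own z axis and vertical above 0.5 rad).
It also fails if it takes over 102 s, if anything falls off the work surface, if the arm or the gripper's body presses on something with over 40 N, if the wrist force passes 120 N, or if a joint passes its speed limit or range.

ROBOT

A 6-joint arm with a two-finger parallel gripper is mounted at the origin on the work surface. World frame = base frame: x ahead of the robot, y to its left, z up, the work surface at z = 0. Lengths are in m, angles in rad, forces in N, time in s.
With the tool pointing down it reaches from about 0.35 to 0.775 m from the base axis. Payload 7.3 kg.
Tool frame: the origin (TCP) lies midway between the tips of the shut fingers; the grasp point (between the pads) lies 19 mm behind it (robot.tcp_to_grasp is the distance from the TCP to the grasp point, in m); z points along the fingers, y is the line along which they close (so a half turn about z gives the same grasp; the last joint's range is limited). The gripper opens to 92 mm and grips with 3 to 60 N. Pads are 19 mm wide; open, the fingers measure 130 mm over their backs; the gripper's body (75 mm by 190 mm) begins 47 mm behind the grasp point.
Start: joints at [1.008, 0.342, 1.524, -0, 1.275, -0.146], TCP at [0.213, 0.48, 0.227] pointing down, gripper open.
Joint ranges: [-2.53, 2.53], [-0.77, 2.02], [0.04, 2.7], [-1, 4.14], [0.28, 2.66], [-3.11, 3.11]. Speed limits (rad/s): [2.57, 2.57, 3.14, 3.14, 3.14, 3.14].

INTERFACE

Orientations are given as [roll, pitch, yaw] about the fixed x, y, z axes, in that order (R = Rz(yaw) Ry(pitch) Rx(roll)).
In Python, from cell import readout, cams, ticket, robot gives the robot as it stands. The module is installed in compiled form; this text tells all that it offers.
- The arm moves only by the tool jog_arm, never from a script. Its argument "plan" is a list of rows, each a list of 5 numbers: the shift along the world's x, y, z each as a share of 0.08 m, from -1 to 1, then the turn about the world's z as a share of 90 degrees, from -1 to 1, then the opening, from -1 (shut) to 1 (fully open). A call has 1 to 12 rows; each row is the pose to reach, as a shift and turn from the pose commanded when the call began; what a row does not reach only later rows make up. A row lasts 1/10 s, in which the tool goes at most 50 mm and 8.59 degrees, less where a joint would pass 70% of its speed; a pose out of reach is approached as far as the arm can. A call with a number of a shift or a turn outside -1 to 1 is refused whole. A call with a gripper value outside its range is refused whole. The fingers move at their own pace and stop on an object; "squeeze" is the grip in N (left out, the last holds). Time passes only in rows, so rows that repeat a pose let the fingers close. It gives the time, the measured TCP pose, the force, the opening and the grip force at its end, in the units of the state.
- readout.observe(): the state, without advancing time (a new reading comes with each control period).
- cams.read_camera(name): name is "scene" or "top"; returns the picture (400x640x3 uint8, blue, green, red); there is no depth.
- cams.calibration(name): a dict with "K" (3x3 intrinsics, pixels), "world_from_camera" (4x4, takes a point from camera to world coordinates). Camera axes: x right, y down, z forward; pixel columns grow to the right and rows downward; lengths in m; the calibration is good to about 2 mm. A picture is of the moment at which its call begins. calibration takes no time and is no camera call.
- ticket.hand_in(): hands the job in; it is judged then, once.
The state is a dict: "time": time; "qpos": joint angles; "qvel": joint speeds; "joint_efforts": joint torques, N m; "tool_pos": TCP position; "tool_rot": TCP orientation; "contact_force": force on the tool from outside, world axes, zero at the start; "torque": the same for the moment, N m; "opening": finger opening in m; "grip_force": force on a finger pad.
Only numpy, scipy, OpenCV 4.12 (cv2) and the standard library are available. Lean on these libraries where they do the work, as an engineer would, in place of code of your own. Each camera call takes 0.05 s, during which the arm holds its last target. There are 200 camera calls.

## Working session

There is one attempt and no reset: what is moved stays moved. The work goes in short steps, Python scripts to look and compute and a tool call to move; the robot and the scene stay as the last step left them, time stands still between calls to the robot, and variables do not carry over. Pictures are saved under pics/ and viewed, at most 14 in all, crops included, and the job is handed in when it is done.

Besides the shell and the picture viewer there is one more tool, called after ">>>" in YAML: its name, and indented under it one key for each argument. jog_arm: Moves the arm, as the interface text tells. Shift numbers are shares of 0.08 m and turn numbers shares of 90 degrees, none past 1 either way. Its arguments: {"type":"object","properties":{"plan":{"type":"array"},"squeeze":{"type":"number"}},"required":["plan"]}

```bash
mkdir -p pics
python3 - <<'E'
from cell import readout, cams, robot
import cv2, numpy as np
s=readout.observe(); print(s['time'],s['tool_pos'],s['tool_rot'],s['opening'])
for n in("scene","top"):
    cv2.imwrite(f"pics/{n}0.png",cams.read_camera(n)); c=cams.calibration(n); print(n,np.round(c['K'],1).tolist(),np.round(c['world_from_camera'],3).tolist())
E
```

```text
0.0 [0.21229968 0.47970821 0.22605039] [-3.14005229e+00 -1.99957668e-04  2.72482574e+00] 0.09168628339224257
scene [[487.4, 0.0, 316.7], [0.0, 487.4, 197.5], [0.0, 0.0, 1.0]] [[0.171, 0.545, -0.821, 1.466], [0.985, -0.085, 0.149, -0.176], [0.012, -0.834, -0.551, 0.716], [0.0, 0.0, 0.0, 1.0]]
top [[410.8, 0.0, 318.4], [0.0, 410.8, 208.4], [0.0, 0.0, 1.0]] [[0.023, -0.999, 0.022, 0.489], [-1.0, -0.024, -0.005, 0.008], [0.006, -0.022, -1.0, 0.968], [0.0, 0.0, 0.0, 1.0]]
```

View pics/top0.png

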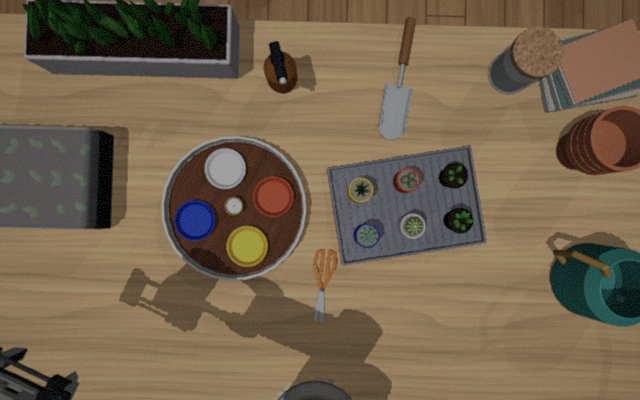

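View pics/scene0.png

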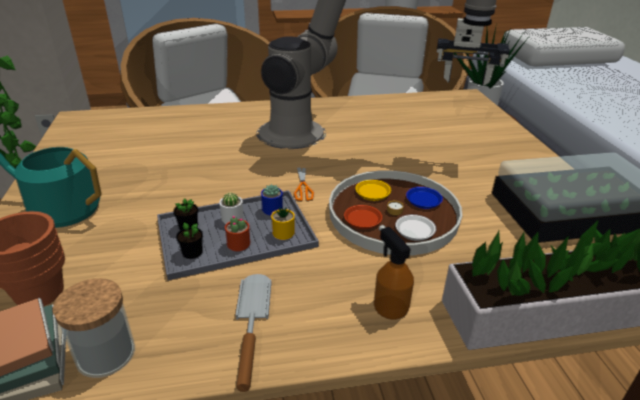

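The top view shows the saucers: white (225,168), red (273,197), yellow (247,246), blue (195,220). The pots are yellow (360,190), red (407,180), blue (367,236) and white (412,226), with the black nursery pots at (454,175) and (459,220). Next I measure them with colour masks in both views.

```bash
cat > h.py <<'E'
import cv2, numpy as np
from cell import cams, readout
def ray(n,uv,z):
    c=cams.calibration(n); T=np.array(c['world_from_camera']); d=T[:3,:3]@np.linalg.inv(c['K'])@[uv[0],uv[1],1]
    return (T[:3,3]+d*(z-T[2,3])/d[2])[:2]
def px(n,P):
    c=cams.calibration(n); T=np.linalg.inv(c['world_from_camera']); q=np.array(c['K'])@(T[:3,:3]@P+T[:3,3]); return q[:2]/q[2]
def masks(im):
    h=cv2.cvtColor(im,cv2.COLOR_BGR2HSV)
    R=lambda a,b:cv2.inRange(h,a,b)
    return dict(yellow=R((18,150,90),(32,255,255)),blue=R((110,130,50),(128,255,255)),
      terracotta=R((0,150,90),(8,255,255))|R((174,150,90),(180,255,255)),white=R((0,0,130),(180,45,255)))
def find(n,im,col,uv,r):
    m=masks(im)[col]; k=np.zeros_like(m); cv2.circle(k,tuple(int(round(x)) for x in uv),r,255,-1); m&=k
    p=cv2.findNonZero(cv2.morphologyEx(m,cv2.MORPH_CLOSE,np.ones((3,3))))
    if p is None: return None
    nb,l,st,_=cv2.connectedComponentsWithStats(cv2.morphologyEx(m,cv2.MORPH_CLOSE,np.ones((5,5))))
    i=1+np.argmax(st[1:,4]); hu=cv2.convexHull(cv2.findNonZero((l==i).astype(np.uint8)))
    M=cv2.moments(hu); c=np.array([M['m10'],M['m01']])/M['m00']; return c,cv2.boundingRect(hu),cv2.contourArea(hu)
E
python3 - <<'E'
from h import *
T=cv2.imread('pics/top0.png');S=cv2.imread('pics/scene0.png')
so=dict(white=(225,168),terracotta=(273,197),yellow=(247,246),blue=(195,220))
po=dict(yellow=(360,190),terracotta=(407,180),blue=(367,236),white=(412,226))
for nm,D,z,r,rs in(('saucer',so,.022,26,34),('pot',po,.034,18,26)):
  for k,uv in D.items():
    f=find('top',T,k,uv,r)
    if f is None: print(nm,k,'none',cv2.cvtColor(T,cv2.COLOR_BGR2HSV)[uv[1]-12:uv[1]+13:3,uv[0]].tolist());continue
    w=ray('top',f[0],z); g=find('scene',S,k,px('scene',np.r_[w,z]),rs)
    print(nm,k,np.round(w,4),f[1:],g and (np.round(ray('scene',g[0],z),4),g[1:]))
for uv in((454,175),(459,220)): print('black',ray('top',uv,.06))
E
```

```text
saucer white [0.597  0.2217] ((205, 149, 40, 40), 1222.0) (array([0.6052, 0.2282]), ((396, 215, 54, 30), 1087.0))
saucer terracotta [0.5352 0.1093] ((252, 176, 42, 41), 1292.0) (array([0.5296, 0.11  ]), ((344, 204, 39, 24), 686.0))
saucer yellow [0.4199 0.1663] ((226, 225, 42, 42), 1347.0) (array([0.417 , 0.1669]), ((355, 180, 37, 21), 574.0))
saucer blue [0.4763 0.2878] ((174, 200, 41, 41), 1282.0) (array([0.4734, 0.2876]), ((406, 186, 37, 23), 591.5))
pot yellow [ 0.5476 -0.0749] ((348, 181, 13, 21), 136.5) (array([ 0.5479, -0.0888]), ((271, 209, 24, 31), 594.5))
pot terracotta [ 0.5734 -0.1845] ((396, 171, 14, 21), 128.5) (array([ 0.5578, -0.1968]), ((225, 222, 24, 24), 346.5))
pot blue [ 0.451  -0.1074] ((354, 224, 26, 24), 462.5) (array([ 0.4547, -0.1068]), ((261, 192, 22, 23), 356.0))
pot white [ 0.4856 -0.2068] ((401, 214, 23, 17), 211.0) (array([ 0.4405, -0.2079]), ((218, 198, 25, 11), 181.5))
black [ 0.58996136 -0.29543685]
black [ 0.4904662  -0.30814098]
```

Saucers agree well: neighbours are about 128 mm apart and the widths are right. The pot masks are incomplete, so I look at an enlarged crop.

Run:
```python
from h import *
T=cv2.imread('pics/top0.png');S=cv2.imread('pics/scene0.png')
a=cv2.resize(T[160:260,335:485],None,fx=5,fy=5,interpolation=cv2.INTER_CUBIC)[:,:750]
cv2.imwrite('pics/crop_t.png',a)
cv2.imwrite('pics/crop_s.png',cv2.resize(S[170:270,160:320],None,fx=5,fy=5,interpolation=cv2.INTER_CUBIC))
```

```text
(no output)
```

View pics/crop_t.png

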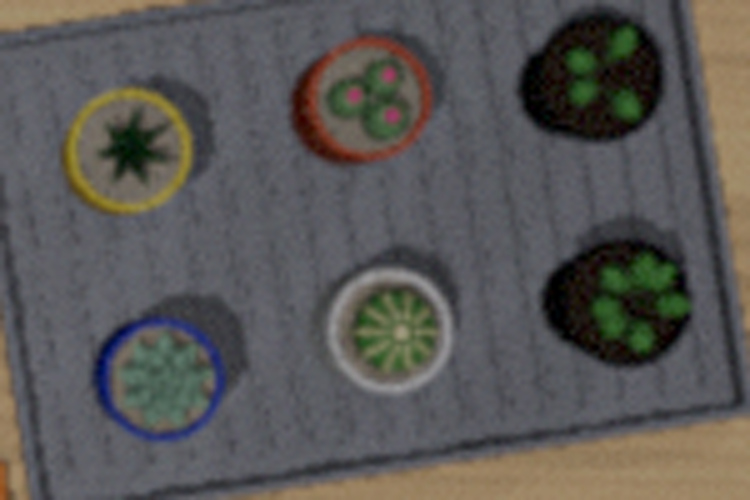

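View pics/crop_s.png

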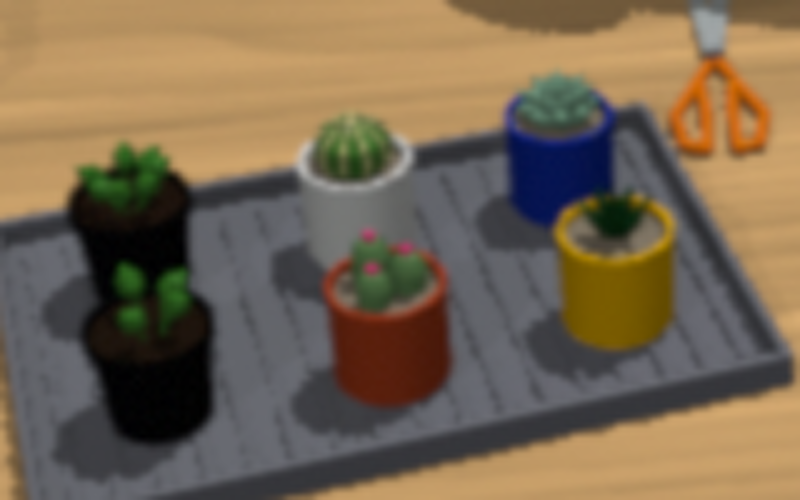

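The crop shows complete rims, at crop px of about yellow (128,150), red (368,98), blue (161,378) and white (391,330), all about 61 px in radius, which fits 54 mm at z = 60 mm. I'll refine these with Hough circles and cross-check with looser masks in both views.

Run:
```python
from h import *
T=cv2.imread('pics/top0.png');S=cv2.imread('pics/scene0.png')
po=dict(yellow=(128,150),terracotta=(368,98),blue=(161,378),white=(391,330))
a=cv2.imread('pics/crop_t.png')
hs=cv2.cvtColor(a,cv2.COLOR_BGR2HSV)
hS=cv2.cvtColor(S,cv2.COLOR_BGR2HSV)
rg=dict(yellow=((18,130,50),(34,255,255)),blue=((108,110,40),(130,255,255)),terracotta=((0,120,50),(12,255,255)),white=((0,0,120),(180,45,255)))
for k,uv in po.items():
    m=cv2.inRange(hs,*rg[k]); q=np.zeros_like(m); cv2.circle(q,uv,80,255,-1); m&=q
    nb,l,st,_=cv2.connectedComponentsWithStats(m); i=1+np.argmax(st[1:,4])
    hu=cv2.convexHull(cv2.findNonZero((l==i).astype(np.uint8))); M=cv2.moments(hu); c=np.array([M['m10'],M['m01']])/M['m00']
    f=lambda c:(np.array(c)+.5)/5-.5+[335,160]
    H=cv2.HoughCircles(m,cv2.HOUGH_GRADIENT,1.5,200,param1=100,param2=10,minRadius=57,maxRadius=66)
    w=ray('top',f(c),.034); 
    print(k,'hull',np.round(w,4),cv2.boundingRect(hu),'area r',round((cv2.contourArea(hu)/np.pi)**.5,1),'hough',H is not None and (H[0,0].round(1).tolist(),np.round(ray('top',f(H[0,0,:2]),.06),4)),'hand',np.round(ray('top',f(uv),.06),4))
    # scene: hull top-left/bottom
    p=px('scene',np.r_[w,.034]); m=cv2.inRange(hS,*rg[k]); q=np.zeros_like(m); cv2.circle(q,tuple(int(x) for x in p),21,255,-1); m&=q
    nb,l,st,_=cv2.connectedComponentsWithStats(m); i=1+np.argmax(st[1:,4]); hu=cv2.convexHull(cv2.findNonZero((l==i).astype(np.uint8))); M=cv2.moments(hu); c=np.array([M['m10'],M['m01']])/M['m00']
    print('   scene',np.round(ray('scene',c,.034),4),cv2.boundingRect(hu))
```

```text
yellow hull [ 0.5538 -0.0904] (63, 89, 128, 124) area r 62.1 hough ([131.1999969482422, 147.8000030517578, 58.5], array([ 0.5536, -0.0894])) hand [ 0.5526 -0.088 ]
   scene [ 0.5484 -0.0889] (271, 209, 24, 31)
terracotta hull [ 0.5792 -0.197 ] (293, 38, 138, 124) area r 64.8 hough ([360.79998779296875, 101.19999694824219, 60.20000076293945], array([ 0.5767, -0.1907])) hand [ 0.5782 -0.1939]
   scene [ 0.5753 -0.1955] (225, 221, 25, 30)
blue hull [ 0.451  -0.1074] (94, 316, 132, 125) area r 63.4 hough ([161.1999969482422, 377.20001220703125, 63.400001525878906], array([ 0.4525, -0.1049])) hand [ 0.4521 -0.1047]
   scene [ 0.4539 -0.1064] (261, 191, 22, 24)
white hull [ 0.4747 -0.2118] (328, 270, 125, 125) area r 62.0 hough ([390.79998779296875, 332.20001220703125, 62.20000076293945], array([ 0.4747, -0.2059])) hand [ 0.4757 -0.206 ]
   scene [ 0.4441 -0.2084] (218, 198, 25, 15)
```

Best estimates: yellow (0.552,-0.089), red (0.578,-0.195), blue (0.452,-0.106) and white (0.475,-0.207). The grid spacing of 101–109 mm agrees with the text. The tool's closing line, at about 66°, already lies close to the grid diagonal (about 56°), so I keep the yaw. Next is the yellow pot.

>>> jog_arm:
  plan:
    - [0.3,-0.5,-0.1,0,1]
    - [0.55,-0.95,-0.14,0,1]
    - [0.55,-0.95,-0.14,0,1]

```text
time: 0.4
tool_pos: [0.2576, 0.4006, 0.2147]
tool_rot: [-3.138, 0.0, 2.722]
contact_force: [-1.2, 0.4, -0.1]
opening: 0.0921
grip_force: 0.0
```

>>> jog_arm:
  plan:
    - [0.3,-0.5,-0.1,0,1]
    - [0.55,-0.95,-0.14,0,1]

```text
time: 0.6
tool_pos: [0.3005, 0.3275, 0.2037]
tool_rot: [-3.141, -0.0, 2.727]
contact_force: [0.8, 0.1, 0.0]
opening: 0.0919
grip_force: 0.0
```

>>> jog_arm:
  plan:
    - [0.3,-0.5,-0.1,0,1]
    - [0.55,-0.95,-0.14,0,1]

```text
time: 0.8
tool_pos: [0.3449, 0.2508, 0.1926]
tool_rot: [-3.141, -0.0, 2.725]
contact_force: [0.0, -0.3, -0.5]
opening: 0.0918
grip_force: 0.0
```

>>> jog_arm:
  plan:
    - [0.3,-0.5,-0.1,0,1]
    - [0.55,-0.95,-0.14,0,1]

```text
time: 1.0
tool_pos: [0.3892, 0.1747, 0.1815]
tool_rot: [3.142, -0.0, 2.725]
contact_force: [0.7, 0.1, 0.6]
opening: 0.0919
grip_force: 0.0
```

>>> jog_arm:
  plan:
    - [0.3,-0.5,-0.1,0,1]
    - [0.55,-0.95,-0.14,0,1]

```text
time: 1.2
tool_pos: [0.4333, 0.0986, 0.1702]
tool_rot: [3.141, -0.0, 2.725]
contact_force: [1.5, 0.7, 0.8]
opening: 0.0917
grip_force: 0.0
```

>>> jog_arm:
  plan:
    - [0.3,-0.5,-0.1,0,1]
    - [0.55,-0.95,-0.14,0,1]

```text
time: 1.4
tool_pos: [0.4774, 0.0226, 0.1589]
tool_rot: [3.141, -0.0, 2.724]
contact_force: [1.0, 0.5, -0.1]
opening: 0.092
grip_force: 0.0
```

>>> jog_arm:
  plan:
    - [0.3,-0.5,-0.1,0,1]
    - [0.55,-0.95,-0.14,0,1]
    - [0.55,-0.95,-0.14,0,1]
    - [0.55,-0.95,-0.14,0,1]

```text
time: 1.8
tool_pos: [0.5205, -0.0521, 0.1477]
tool_rot: [3.141, -0.001, 2.723]
contact_force: [0.4, -0.1, -0.3]
opening: 0.092
grip_force: 0.0
```

>>> jog_arm:
  plan:
    - [0.4,-0.46,-0.2,0,1]
    - [0.4,-0.46,-0.4,0,1]
    - [0.4,-0.46,-0.6,0,1]
    - [0.4,-0.46,-0.8,0,1]
    - [0.4,-0.46,-1,0,1]

```text
time: 2.3
tool_pos: [0.5522, -0.0868, 0.0679]
tool_rot: [3.141, -0.0, 2.726]
contact_force: [-0.3, 0.4, -0.1]
opening: 0.092
grip_force: 0.0
```

>>> jog_arm:
  plan:
    - [0,0,-0.2,0,1]
    - [0,0,-0.4,0,1]
    - [0,0,-0.5,0,1]
    - [0,0,-0.5,0,1]

```text
time: 2.7
tool_pos: [0.5517, -0.0873, 0.0276]
tool_rot: [3.142, -0.002, 2.726]
contact_force: [0.3, -0.7, -0.6]
opening: 0.0916
grip_force: 0.0
```

>>> jog_arm:
  plan:
    - [0,0,0,0,0.2]
    - [0,0,0,0,0]
    - [0,0,0,0,-0.2]
    - [0,0,0,0,-0.5]
    - [0,0,0,0,-0.5]
    - [0,0,0,0,-0.5]
    - [0,0,0,0,-0.5]
    - [0,0,0,0,-0.5]
  squeeze: 25

```text
time: 3.5
tool_pos: [0.5526, -0.0888, 0.0286]
tool_rot: [3.142, 0.0, 2.725]
contact_force: [-0.9, -0.5, 2.5]
opening: 0.0535
grip_force: 25.0
```

>>> jog_arm:
  plan:
    - [0,0,0.06,0,-0.5]
    - [0,0,0.18,0,-0.5]
    - [0,0,0.34,0,-0.5]
    - [0,0,0.5,0,-0.5]
    - [0,0,0.66,0,-0.5]
    - [0,0,0.82,0,-0.5]
    - [0,0,0.94,0,-0.5]
    - [0,0,1,0,-0.5]

```text
time: 4.3
tool_pos: [0.553, -0.0889, 0.1098]
tool_rot: [3.141, 0.002, 2.725]
contact_force: [0.9, -0.1, -1.8]
opening: 0.0533
grip_force: 25.0
```

>>> jog_arm:
  plan:
    - [-0.04,0.08,0.1,0,-0.5]
    - [-0.1,0.2,0.2,0,-0.5]
    - [-0.18,0.36,0.3,0,-0.5]
    - [-0.28,0.56,0.36,0,-0.5]
    - [-0.4,0.8,0.4,0,-0.5]

```text
time: 4.8
tool_pos: [0.5198, -0.0233, 0.1409]
tool_rot: [3.141, 0.0, 2.725]
contact_force: [1.2, 1.0, -1.7]
opening: 0.0535
grip_force: 25.0
```

>>> jog_arm:
  plan:
    - [-0.11,0.21,0,0,-0.5]
    - [-0.22,0.42,0,0,-0.5]
    - [-0.33,0.63,0,0,-0.5]
    - [-0.45,0.85,0,0,-0.5]

```text
time: 5.2
tool_pos: [0.4833, 0.0449, 0.1402]
tool_rot: [-3.142, -0.0, 2.725]
contact_force: [0.9, -0.4, -1.4]
opening: 0.0537
grip_force: 25.0
```

>>> jog_arm:
  plan:
    - [-0.11,0.21,0,0,-0.5]
    - [-0.22,0.42,0,0,-0.5]
    - [-0.33,0.63,0,0,-0.5]
    - [-0.45,0.85,0,0,-0.5]

```text
time: 5.6
tool_pos: [0.4472, 0.1127, 0.1402]
tool_rot: [-3.142, -0.0, 2.725]
contact_force: [-0.5, 0.9, -1.2]
opening: 0.0535
grip_force: 25.0
```

>>> jog_arm:
  plan:
    - [-0.11,0.21,0,0,-0.5]
    - [-0.21,0.4,0,0,-0.5]
    - [-0.29,0.55,0,0,-0.5]
    - [-0.34,0.65,0,0,-0.5]
    - [-0.36,0.69,0,0,-0.5]
    - [-0.36,0.69,0,0,-0.5]
    - [-0.36,0.69,0,0,-0.5]

```text
time: 6.3
tool_pos: [0.42, 0.1662, 0.1403]
tool_rot: [3.142, 0.0, 2.725]
contact_force: [-0.2, -0.5, -2.0]
opening: 0.0533
grip_force: 25.0
```

>>> jog_arm:
  plan:
    - [0,0,-0.08,0,-0.5]
    - [0,0,-0.2,0,-0.5]
    - [0,0,-0.36,0,-0.5]
    - [0,0,-0.52,0,-0.5]
    - [0,0,-0.68,0,-0.5]
    - [0,0,-0.8,0,-0.5]
    - [0,0,-0.9,0,-0.5]
    - [0,0,-1,0,-0.5]
    - [0,0,-1,0,-0.5]
    - [0,0,-1,0,-0.5]

```text
time: 7.3
tool_pos: [0.4198, 0.1665, 0.0603]
tool_rot: [3.142, -0.0, 2.725]
contact_force: [0.6, 0.2, -1.1]
opening: 0.0536
grip_force: 25.0
```

>>> jog_arm:
  plan:
    - [0,0,-0.1,0,-0.5]
    - [0,0,-0.18,0,-0.5]
    - [0,0,-0.22,0,-0.5]
    - [0,0,-0.25,0,-0.5]
    - [0,0,-0.27,0,-0.5]
    - [0,0,-0.28,0,-0.5]
    - [0,0,-0.28,0,-0.5]

```text
time: 8.0
tool_pos: [0.4197, 0.1665, 0.0379]
tool_rot: [3.141, 0.0, 2.725]
contact_force: [0.5, 0.5, -1.8]
opening: 0.0534
grip_force: 25.0
```

>>> jog_arm:
  plan:
    - [0,0,-0.01,0,-0.5]
    - [0,0,-0.02,0,-0.5]
    - [0,0,-0.02,0,-0.5]

```text
time: 8.3
tool_pos: [0.4199, 0.1666, 0.0375]
tool_rot: [3.141, 0.001, 2.725]
contact_force: [-4.5, -1.4, 12.2]
opening: 0.0534
grip_force: 25.0
```

Contact is firm (+12 N) at the expected height. I release and rise.

>>> jog_arm:
  plan:
    - [0,0,0,0,-0.1]
    - [0,0,0,0,0.2]
    - [0,0,0,0,0.6]
    - [0,0,0,0,1]
    - [0,0,0,0,1]
    - [0,0,0,0,1]

```text
time: 8.9
tool_pos: [0.4197, 0.1665, 0.0362]
tool_rot: [-3.142, -0.0, 2.725]
contact_force: [0.6, 0.2, 0.8]
opening: 0.0827
grip_force: 0.0
```

>>> jog_arm:
  plan:
    - [0,0,0.1,0,1]
    - [0,0,0.3,0,1]
    - [0,0,0.6,0,1]
    - [0,0,1,0,1]

```text
time: 9.3
tool_pos: [0.4189, 0.1663, 0.1169]
tool_rot: [-3.14, -0.002, 2.725]
contact_force: [1.2, -0.1, -0.7]
opening: 0.0918
grip_force: 0.0
```

>>> jog_arm:
  plan:
    - [0.3,-0.5,0.3,0,1]
    - [0.5,-0.95,0.3,0,1]

```text
time: 9.5
tool_pos: [0.4623, 0.0904, 0.1442]
tool_rot: [3.138, 0.007, 2.728]
contact_force: [1.2, 0.0, -1.0]
opening: 0.0912
grip_force: 0.0
```

>>> jog_arm:
  plan:
    - [0.3,-0.5,0,0,1]
    - [0.5,-0.95,0,0,1]

```text
time: 9.7
tool_pos: [0.501, 0.0126, 0.1414]
tool_rot: [3.141, 0.002, 2.725]
contact_force: [0.5, 0.6, -0.2]
opening: 0.0915
grip_force: 0.0
```

>>> jog_arm:
  plan:
    - [0.2,-0.5,0,0,1]
    - [0.4,-0.95,0,0,1]
    - [0.4,-0.95,0,0,1]
    - [0.4,-0.95,0,0,1]

```text
time: 10.1
tool_pos: [0.5315, -0.0621, 0.1404]
tool_rot: [3.141, -0.001, 2.723]
contact_force: [-0.1, 0.2, 0.1]
opening: 0.0917
grip_force: 0.0
```

Run:
```python
from h import *
T=cams.read_camera('top'); cv2.imwrite('pics/top1.png',cv2.resize(T[120:300,140:500],None,fx=2.2,fy=2.2))
cv2.imwrite('pics/t1.png',T)
```

```text
(no output)
```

View pics/top1.png

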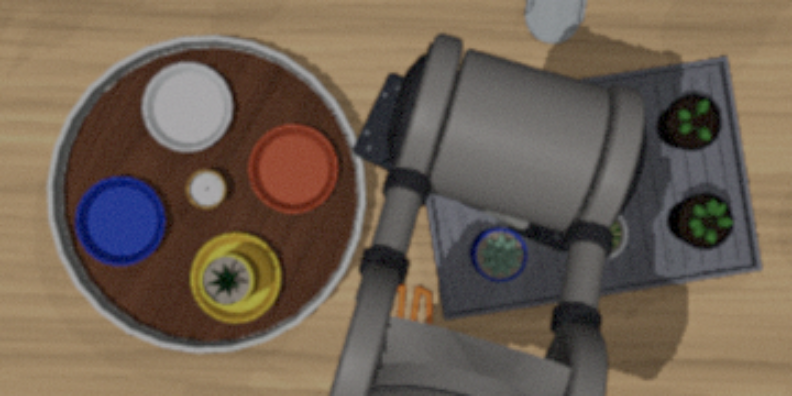

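The picture shows the yellow pot rim at crop (227,280) inside the yellow saucer at (236,278). That offset is the expected parallax, so it is centred. The other saucers haven't moved. Next is the red pot.

>>> jog_arm:
  plan:
    - [0.2,-0.5,0,0,1]
    - [0.3,-0.9,0,0,1]

```text
time: 10.35
tool_pos: [0.5563, -0.1327, 0.1409]
tool_rot: [3.141, 0.001, 2.728]
contact_force: [-0.3, -0.2, 0.8]
opening: 0.0919
grip_force: 0.0
```

>>> jog_arm:
  plan:
    - [0.15,-0.5,0,0,1]
    - [0.28,-0.76,-0.2,0,1]
    - [0.28,-0.76,-0.4,0,1]
    - [0.28,-0.76,-0.6,0,1]
    - [0.28,-0.76,-0.8,0,1]
    - [0.28,-0.76,-1,0,1]

```text
time: 10.95
tool_pos: [0.578, -0.1925, 0.06]
tool_rot: [3.141, -0.001, 2.727]
contact_force: [-0.1, -0.8, 0.9]
opening: 0.0917
grip_force: 0.0
```

>>> jog_arm:
  plan:
    - [0,0,-0.2,0,1]
    - [0,0,-0.4,0,1]
    - [0,0,-0.4,0,1]

```text
time: 11.25
tool_pos: [0.5766, -0.1919, 0.0265]
tool_rot: [3.141, -0.005, 2.727]
contact_force: [-0.3, 0.2, -0.3]
opening: 0.0918
grip_force: 0.0
```

>>> jog_arm:
  plan:
    - [0,0,0,0,0.2]
    - [0,0,0,0,0]
    - [0,0,0,0,-0.2]
    - [0,0,0,0,-0.5]
    - [0,0,0,0,-0.5]
    - [0,0,0,0,-0.5]
    - [0,0,0,0,-0.5]
    - [0,0,0,0,-0.5]

```text
time: 12.05
tool_pos: [0.5782, -0.1945, 0.0287]
tool_rot: [-3.142, 0.0, 2.725]
contact_force: [-1.1, -0.1, 4.3]
opening: 0.0535
grip_force: 25.0
```

>>> jog_arm:
  plan:
    - [0,0,0.06,0,-0.5]
    - [0,0,0.18,0,-0.5]
    - [0,0,0.34,0,-0.5]
    - [0,0,0.5,0,-0.5]
    - [0,0,0.66,0,-0.5]
    - [0,0,0.82,0,-0.5]
    - [0,0,0.94,0,-0.5]
    - [0,0,1,0,-0.5]

```text
time: 12.85
tool_pos: [0.5786, -0.1945, 0.1099]
tool_rot: [3.142, 0.002, 2.725]
contact_force: [0.6, 0.1, -0.7]
opening: 0.0532
grip_force: 25.0
```

>>> jog_arm:
  plan:
    - [-0.01,0.08,0.1,0,-0.5]
    - [-0.03,0.2,0.2,0,-0.5]
    - [-0.05,0.36,0.3,0,-0.5]
    - [-0.07,0.56,0.36,0,-0.5]
    - [-0.1,0.8,0.4,0,-0.5]

```text
time: 13.35
tool_pos: [0.57, -0.1288, 0.1409]
tool_rot: [3.141, 0.0, 2.725]
contact_force: [0.8, -0.5, -1.9]
opening: 0.0539
grip_force: 25.0
```

>>> jog_arm:
  plan:
    - [-0.04,0.25,0,0,-0.5]
    - [-0.08,0.5,0,0,-0.5]
    - [-0.12,0.75,0,0,-0.5]
    - [-0.15,1,0,0,-0.5]

```text
time: 13.75
tool_pos: [0.5573, -0.048, 0.1403]
tool_rot: [3.141, -0.001, 2.726]
contact_force: [0.3, 0.5, -1.1]
opening: 0.0531
grip_force: 25.0
```

>>> jog_arm:
  plan:
    - [-0.04,0.25,0,0,-0.5]
    - [-0.08,0.5,0,0,-0.5]
    - [-0.12,0.75,0,0,-0.5]
    - [-0.15,1,0,0,-0.5]

```text
time: 14.15
tool_pos: [0.5451, 0.032, 0.1403]
tool_rot: [3.142, -0.001, 2.726]
contact_force: [-0.2, -0.4, -1.8]
opening: 0.0536
grip_force: 25.0
```

>>> jog_arm:
  plan:
    - [-0.04,0.25,0,0,-0.5]
    - [-0.08,0.5,0,0,-0.5]
    - [-0.11,0.7,0,0,-0.5]
    - [-0.13,0.86,0,0,-0.5]
    - [-0.15,0.96,0,0,-0.5]
    - [-0.15,1,0,0,-0.5]
    - [-0.15,1,0,0,-0.5]

```text
time: 14.85
tool_pos: [0.5342, 0.1098, 0.1403]
tool_rot: [-3.142, 0.0, 2.725]
contact_force: [-0.4, 0.3, -1.8]
opening: 0.0537
grip_force: 25.0
```

>>> jog_arm:
  plan:
    - [0,0,-0.08,0,-0.5]
    - [0,0,-0.2,0,-0.5]
    - [0,0,-0.36,0,-0.5]
    - [0,0,-0.52,0,-0.5]
    - [0,0,-0.68,0,-0.5]
    - [0,0,-0.8,0,-0.5]
    - [0,0,-0.9,0,-0.5]
    - [0,0,-1,0,-0.5]
    - [0,0,-1,0,-0.5]
    - [0,0,-1,0,-0.5]

```text
time: 15.85
tool_pos: [0.5343, 0.1097, 0.0604]
tool_rot: [3.141, 0.0, 2.725]
contact_force: [-0.1, -0.4, -1.6]
opening: 0.0537
grip_force: 25.0
```

>>> jog_arm:
  plan:
    - [0,0,-0.1,0,-0.5]
    - [0,0,-0.18,0,-0.5]
    - [0,0,-0.22,0,-0.5]
    - [0,0,-0.25,0,-0.5]
    - [0,0,-0.27,0,-0.5]
    - [0,0,-0.28,0,-0.5]
    - [0,0,-0.28,0,-0.5]

```text
time: 16.55
tool_pos: [0.5341, 0.1097, 0.0379]
tool_rot: [3.141, 0.0, 2.725]
contact_force: [-0.2, -0.7, -1.4]
opening: 0.0532
grip_force: 25.0
```

>>> jog_arm:
  plan:
    - [0,0,-0.01,0,-0.5]
    - [0,0,-0.02,0,-0.5]
    - [0,0,-0.02,0,-0.5]

```text
time: 16.85
tool_pos: [0.5343, 0.1097, 0.0377]
tool_rot: [3.141, 0.001, 2.725]
contact_force: [-3.0, -0.4, 8.9]
opening: 0.0534
grip_force: 25.0
```

>>> jog_arm:
  plan:
    - [0,0,0,0,-0.1]
    - [0,0,0,0,0.2]
    - [0,0,0,0,0.6]
    - [0,0,0,0,1]
    - [0,0,0,0,1]
    - [0,0,0,0,1]

```text
time: 17.45
tool_pos: [0.5341, 0.1097, 0.0362]
tool_rot: [3.142, -0.0, 2.725]
contact_force: [-0.7, -0.2, 0.1]
opening: 0.0822
grip_force: 0.0
```

>>> jog_arm:
  plan:
    - [0,0,0.1,0,1]
    - [0,0,0.3,0,1]
    - [0,0,0.6,0,1]
    - [0,0,1,0,1]

```text
time: 17.85
tool_pos: [0.5333, 0.1096, 0.1167]
tool_rot: [-3.141, -0.002, 2.725]
contact_force: [0.1, 0.6, 0.0]
opening: 0.092
grip_force: 0.0
```

>>> jog_arm:
  plan:
    - [-0.2,-0.5,0.3,0,1]
    - [-0.4,-0.95,0.3,0,1]

```text
time: 18.05
tool_pos: [0.5039, 0.0331, 0.1441]
tool_rot: [3.139, 0.007, 2.727]
contact_force: [0.6, -1.0, -0.8]
opening: 0.0918
grip_force: 0.0
```

>>> jog_arm:
  plan:
    - [-0.2,-0.5,0,0,1]
    - [-0.35,-0.95,0,0,1]

```text
time: 18.25
tool_pos: [0.4733, -0.0436, 0.1412]
tool_rot: [3.142, 0.001, 2.725]
contact_force: [0.7, 0.2, 0.3]
opening: 0.0921
grip_force: 0.0
```

>>> jog_arm:
  plan:
    - [-0.15,-0.5,0,0,1]
    - [-0.28,-0.79,-0.2,0,1]
    - [-0.28,-0.79,-0.4,0,1]
    - [-0.28,-0.79,-0.6,0,1]
    - [-0.28,-0.79,-0.8,0,1]
    - [-0.28,-0.79,-1,0,1]

```text
time: 18.85
tool_pos: [0.4519, -0.1058, 0.0603]
tool_rot: [3.141, 0.001, 2.724]
contact_force: [0.2, 0.2, 0.6]
opening: 0.0915
grip_force: 0.0
```

>>> jog_arm:
  plan:
    - [0,0,-0.2,0,1]
    - [0,0,-0.4,0,1]
    - [0,0,-0.4,0,1]

```text
time: 19.15
tool_pos: [0.4507, -0.1051, 0.0273]
tool_rot: [3.142, -0.003, 2.725]
contact_force: [0.0, -0.2, -0.3]
opening: 0.0922
grip_force: 0.0
```

>>> jog_arm:
  plan:
    - [0,0,0,0,0.2]
    - [0,0,0,0,0]
    - [0,0,0,0,-0.2]
    - [0,0,0,0,-0.5]
    - [0,0,0,0,-0.5]
    - [0,0,0,0,-0.5]
    - [0,0,0,0,-0.5]
    - [0,0,0,0,-0.5]

```text
time: 19.95
tool_pos: [0.4519, -0.1056, 0.0286]
tool_rot: [3.142, 0.001, 2.725]
contact_force: [-0.7, 1.5, 5.7]
opening: 0.0534
grip_force: 25.0
```

>>> jog_arm:
  plan:
    - [0,0,0.06,0,-0.5]
    - [0,0,0.18,0,-0.5]
    - [0,0,0.34,0,-0.5]
    - [0,0,0.5,0,-0.5]
    - [0,0,0.66,0,-0.5]
    - [0,0,0.82,0,-0.5]
    - [0,0,0.94,0,-0.5]
    - [0,0,1,0,-0.5]

```text
time: 20.75
tool_pos: [0.452, -0.1056, 0.1094]
tool_rot: [3.141, 0.001, 2.725]
contact_force: [-0.5, 0.8, -2.2]
opening: 0.0537
grip_force: 25.0
```

>>> jog_arm:
  plan:
    - [0,0.08,0.1,0,-0.5]
    - [0.01,0.22,0.2,0,-0.5]
    - [0.03,0.42,0.3,0,-0.5]
    - [0.04,0.66,0.36,0,-0.5]
    - [0.05,0.92,0.4,0,-0.5]

```text
time: 21.25
tool_pos: [0.4557, -0.0306, 0.1409]
tool_rot: [3.141, 0.0, 2.725]
contact_force: [0.0, 0.2, -2.1]
opening: 0.0539
grip_force: 25.0
```

>>> jog_arm:
  plan:
    - [0.02,0.25,0,0,-0.5]
    - [0.03,0.5,0,0,-0.5]
    - [0.05,0.75,0,0,-0.5]
    - [0.06,1,0,0,-0.5]

```text
time: 21.65
tool_pos: [0.4601, 0.0498, 0.1405]
tool_rot: [3.141, -0.001, 2.725]
contact_force: [1.0, -0.5, -1.3]
opening: 0.0534
grip_force: 25.0
```

>>> jog_arm:
  plan:
    - [0.02,0.25,0,0,-0.5]
    - [0.03,0.5,0,0,-0.5]
    - [0.05,0.75,0,0,-0.5]
    - [0.06,1,0,0,-0.5]

```text
time: 22.05
tool_pos: [0.4648, 0.1298, 0.1404]
tool_rot: [-3.142, -0.001, 2.725]
contact_force: [0.2, -0.2, -1.3]
opening: 0.0535
grip_force: 25.0
```

>>> jog_arm:
  plan:
    - [0.02,0.25,0,0,-0.5]
    - [0.03,0.5,0,0,-0.5]
    - [0.05,0.75,0,0,-0.5]
    - [0.06,1,0,0,-0.5]

```text
time: 22.45
tool_pos: [0.4694, 0.2097, 0.1404]
tool_rot: [-3.141, -0.001, 2.725]
contact_force: [0.6, 0.3, -2.7]
opening: 0.0538
grip_force: 25.0
```

>>> jog_arm:
  plan:
    - [0.02,0.25,0,0,-0.5]
    - [0.03,0.5,0,0,-0.5]
    - [0.04,0.7,0,0,-0.5]
    - [0.05,0.86,0,0,-0.5]
    - [0.06,0.96,0,0,-0.5]
    - [0.06,1,0,0,-0.5]
    - [0.06,1,0,0,-0.5]

```text
time: 23.15
tool_pos: [0.4748, 0.2881, 0.1402]
tool_rot: [-3.141, -0.0, 2.725]
contact_force: [-0.6, 0.1, -1.9]
opening: 0.0533
grip_force: 25.0
```

>>> jog_arm:
  plan:
    - [0,0,-0.08,0,-0.5]
    - [0,0,-0.2,0,-0.5]
    - [0,0,-0.36,0,-0.5]
    - [0,0,-0.52,0,-0.5]
    - [0,0,-0.68,0,-0.5]
    - [0,0,-0.8,0,-0.5]
    - [0,0,-0.9,0,-0.5]
    - [0,0,-1,0,-0.5]
    - [0,0,-1,0,-0.5]
    - [0,0,-1,0,-0.5]

```text
time: 24.15
tool_pos: [0.475, 0.2882, 0.0604]
tool_rot: [3.141, 0.0, 2.725]
contact_force: [-0.6, 0.9, -1.6]
opening: 0.0539
grip_force: 25.0
```

>>> jog_arm:
  plan:
    - [0,0,-0.1,0,-0.5]
    - [0,0,-0.18,0,-0.5]
    - [0,0,-0.22,0,-0.5]
    - [0,0,-0.25,0,-0.5]
    - [0,0,-0.27,0,-0.5]
    - [0,0,-0.28,0,-0.5]
    - [0,0,-0.28,0,-0.5]

```text
time: 24.85
tool_pos: [0.475, 0.2881, 0.038]
tool_rot: [3.141, 0.0, 2.725]
contact_force: [-0.3, 0.4, -2.6]
opening: 0.0539
grip_force: 25.0
```

>>> jog_arm:
  plan:
    - [0,0,-0.01,0,-0.5]
    - [0,0,-0.02,0,-0.5]
    - [0,0,-0.02,0,-0.5]

```text
time: 25.15
tool_pos: [0.4751, 0.2882, 0.0376]
tool_rot: [3.141, 0.001, 2.725]
contact_force: [-2.5, -1.1, 8.8]
opening: 0.0539
grip_force: 25.0
```

>>> jog_arm:
  plan:
    - [0,0,0,0,-0.1]
    - [0,0,0,0,0.2]
    - [0,0,0,0,0.6]
    - [0,0,0,0,1]
    - [0,0,0,0,1]
    - [0,0,0,0,1]

```text
time: 25.75
tool_pos: [0.475, 0.2881, 0.0362]
tool_rot: [3.142, -0.0, 2.725]
contact_force: [-0.8, -0.0, 0.0]
opening: 0.0825
grip_force: 0.0
```

>>> jog_arm:
  plan:
    - [0,0,0.1,0,1]
    - [0,0,0.3,0,1]
    - [0,0,0.6,0,1]
    - [0,0,1,0,1]

```text
time: 26.15
tool_pos: [0.4742, 0.2877, 0.1166]
tool_rot: [-3.14, -0.002, 2.725]
contact_force: [0.6, 0.1, -0.5]
opening: 0.0918
grip_force: 0.0
```

>>> jog_arm:
  plan:
    - [0,-0.3,0.3,0,1]
    - [0,-0.6,0.3,0,1]
    - [0,-1,0.3,0,1]

```text
time: 26.45
tool_pos: [0.4754, 0.2081, 0.142]
tool_rot: [3.139, 0.002, 2.726]
contact_force: [-0.1, 0.3, -1.0]
opening: 0.0918
grip_force: 0.0
```

>>> jog_arm:
  plan:
    - [0,-0.5,0,0,1]
    - [0,-1,0,0,1]

```text
time: 26.65
tool_pos: [0.4748, 0.1269, 0.1411]
tool_rot: [3.141, 0.001, 2.726]
contact_force: [1.4, 0.2, 0.2]
opening: 0.0915
grip_force: 0.0
```

>>> jog_arm:
  plan:
    - [0,-0.5,0,0,1]
    - [0,-1,0,0,1]

```text
time: 26.85
tool_pos: [0.4748, 0.0466, 0.141]
tool_rot: [3.141, 0.001, 2.725]
contact_force: [0.2, -0.1, 0.4]
opening: 0.0917
grip_force: 0.0
```

>>> jog_arm:
  plan:
    - [0,-0.5,0,0,1]
    - [0,-1,0,0,1]

```text
time: 27.05
tool_pos: [0.4748, -0.0335, 0.1411]
tool_rot: [3.141, 0.001, 2.725]
contact_force: [0.5, 0.6, -0.6]
opening: 0.0917
grip_force: 0.0
```

>>> jog_arm:
  plan:
    - [0,-0.5,0,0,1]
    - [0,-1,0,0,1]

```text
time: 27.25
tool_pos: [0.4748, -0.1136, 0.1411]
tool_rot: [3.141, 0.001, 2.725]
contact_force: [1.1, -0.6, 0.2]
opening: 0.0918
grip_force: 0.0
```

>>> jog_arm:
  plan:
    - [0,-0.5,0,0,1]
    - [0,-1,0,0,1]
    - [0,-1,0,0,1]
    - [0,-1,0,0,1]

```text
time: 27.65
tool_pos: [0.4747, -0.1923, 0.1405]
tool_rot: [3.141, -0.0, 2.723]
contact_force: [0.2, 0.1, 0.8]
opening: 0.0917
grip_force: 0.0
```

Run:
```python
from h import *
T=cams.read_camera('top'); S=cams.read_camera('scene')
cv2.imwrite('pics/t2.png',np.vstack([cv2.resize(T[120:300,140:500],None,fx=1.6,fy=1.6),cv2.resize(S[130:280,140:500],None,fx=1.6,fy=1.6)]))
```

```text
(no output)
```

View pics/t2.png

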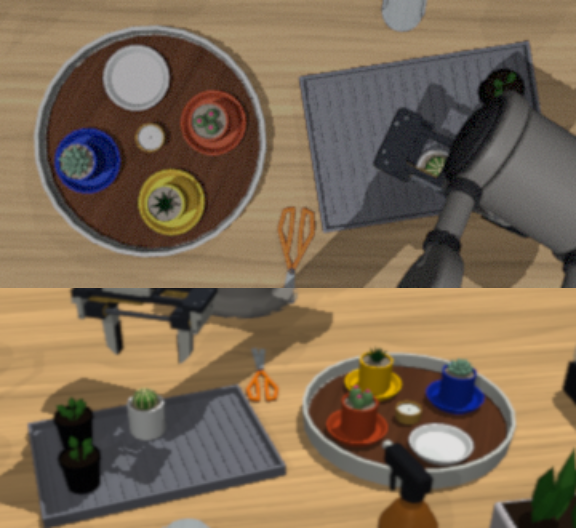

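Top view: yellow, blue and red pots are centred in their saucers with parallax as expected. The white pot stands alone with nursery pots beside it. I turn the tool about 18° away from the near nursery pot for this grasp.

>>> jog_arm:
  plan:
    - [0,-0.1,0,-0.08,1]
    - [0,-0.18,0,-0.16,1]
    - [0,-0.18,0,-0.2,1]
    - [0,-0.18,-0.2,-0.2,1]
    - [0,-0.18,-0.4,-0.2,1]
    - [0,-0.18,-0.6,-0.2,1]
    - [0,-0.18,-0.8,-0.2,1]
    - [0,-0.18,-1,-0.2,1]
    - [0,-0.18,-1,-0.2,1]

```text
time: 28.65
tool_pos: [0.474, -0.2041, 0.0588]
tool_rot: [-3.141, -0.004, 2.413]
contact_force: [-0.6, -0.1, 0.7]
opening: 0.0916
grip_force: 0.0
```

>>> jog_arm:
  plan:
    - [0,0,-0.2,0,1]
    - [0,0,-0.38,0,1]
    - [0,0,-0.38,0,1]

```text
time: 28.95
tool_pos: [0.4744, -0.205, 0.0294]
tool_rot: [-3.141, -0.002, 2.412]
contact_force: [0.3, 0.3, 0.8]
opening: 0.092
grip_force: 0.0
```

>>> jog_arm:
  plan:
    - [0,0,0,0,0.2]
    - [0,0,0,0,0]
    - [0,0,0,0,-0.2]
    - [0,0,0,0,-0.5]
    - [0,0,0,0,-0.5]
    - [0,0,0,0,-0.5]
    - [0,0,0,0,-0.5]
    - [0,0,0,0,-0.5]

```text
time: 29.75
tool_pos: [0.475, -0.2064, 0.0302]
tool_rot: [3.141, 0.0, 2.411]
contact_force: [-0.5, -0.6, 4.2]
opening: 0.0537
grip_force: 25.0
```

>>> jog_arm:
  plan:
    - [0,0,0.06,0,-0.5]
    - [0,0,0.18,0,-0.5]
    - [0,0,0.34,0,-0.5]
    - [0,0,0.5,0,-0.5]
    - [0,0,0.66,0,-0.5]
    - [0,0,0.82,0,-0.5]
    - [0,0,0.94,0,-0.5]
    - [0,0,1,0,-0.5]

```text
time: 30.55
tool_pos: [0.4752, -0.2065, 0.1111]
tool_rot: [3.141, 0.001, 2.411]
contact_force: [1.2, -0.2, -2.2]
opening: 0.0536
grip_force: 25.0
```

>>> jog_arm:
  plan:
    - [0.02,0.08,0.1,0,-0.5]
    - [0.07,0.22,0.2,0,-0.5]
    - [0.13,0.4,0.3,0,-0.5]
    - [0.2,0.62,0.36,0,-0.5]
    - [0.27,0.85,0.4,0,-0.5]

```text
time: 31.05
tool_pos: [0.4971, -0.1366, 0.1427]
tool_rot: [3.141, 0.0, 2.411]
contact_force: [0.2, 0.1, -3.0]
opening: 0.0537
grip_force: 25.0
```

>>> jog_arm:
  plan:
    - [0.06,0.22,0,0.02,-0.5]
    - [0.12,0.45,0,0.05,-0.5]
    - [0.18,0.67,0,0.07,-0.5]
    - [0.25,0.9,0,0.1,-0.5]

```text
time: 31.45
tool_pos: [0.5166, -0.0642, 0.1422]
tool_rot: [3.141, -0.0, 2.57]
contact_force: [0.6, 0.2, -1.7]
opening: 0.0535
grip_force: 25.0
```

>>> jog_arm:
  plan:
    - [0.06,0.22,0,0.02,-0.5]
    - [0.12,0.45,0,0.05,-0.5]
    - [0.18,0.67,0,0.07,-0.5]
    - [0.25,0.9,0,0.1,-0.5]

```text
time: 31.85
tool_pos: [0.5364, 0.0079, 0.1422]
tool_rot: [3.141, -0.0, 2.727]
contact_force: [-0.2, -0.0, -2.3]
opening: 0.0537
grip_force: 25.0
```

>>> jog_arm:
  plan:
    - [0.06,0.22,0,0,-0.5]
    - [0.12,0.45,0,0,-0.5]
    - [0.18,0.67,0,0,-0.5]
    - [0.25,0.9,0,0,-0.5]

```text
time: 32.25
tool_pos: [0.5562, 0.0799, 0.1421]
tool_rot: [3.142, -0.001, 2.726]
contact_force: [0.5, 0.7, -2.2]
opening: 0.0538
grip_force: 25.0
```

>>> jog_arm:
  plan:
    - [0.06,0.22,0,0,-0.5]
    - [0.12,0.45,0,0,-0.5]
    - [0.18,0.67,0,0,-0.5]
    - [0.25,0.9,0,0,-0.5]

```text
time: 32.65
tool_pos: [0.5763, 0.1517, 0.1421]
tool_rot: [-3.142, -0.0, 2.726]
contact_force: [0.1, -0.5, -2.5]
opening: 0.0534
grip_force: 25.0
```

>>> jog_arm:
  plan:
    - [0.06,0.22,0,0,-0.5]
    - [0.12,0.44,0,0,-0.5]
    - [0.17,0.62,0,0,-0.5]
    - [0.21,0.76,0,0,-0.5]
    - [0.24,0.86,0,0,-0.5]
    - [0.25,0.9,0,0,-0.5]
    - [0.25,0.9,0,0,-0.5]

```text
time: 33.35
tool_pos: [0.5965, 0.2218, 0.1418]
tool_rot: [-3.141, -0.0, 2.725]
contact_force: [-0.3, -0.2, -2.0]
opening: 0.0531
grip_force: 25.0
```

>>> jog_arm:
  plan:
    - [0,0,-0.08,0,-0.5]
    - [0,0,-0.2,0,-0.5]
    - [0,0,-0.36,0,-0.5]
    - [0,0,-0.52,0,-0.5]
    - [0,0,-0.68,0,-0.5]
    - [0,0,-0.8,0,-0.5]
    - [0,0,-0.9,0,-0.5]
    - [0,0,-1,0,-0.5]
    - [0,0,-1,0,-0.5]
    - [0,0,-1,0,-0.5]

```text
time: 34.35
tool_pos: [0.5967, 0.2217, 0.062]
tool_rot: [3.141, 0.0, 2.725]
contact_force: [-0.8, 0.4, -1.5]
opening: 0.0537
grip_force: 25.0
```

>>> jog_arm:
  plan:
    - [0,0,-0.1,0,-0.5]
    - [0,0,-0.18,0,-0.5]
    - [0,0,-0.22,0,-0.5]
    - [0,0,-0.25,0,-0.5]
    - [0,0,-0.27,0,-0.5]
    - [0,0,-0.28,0,-0.5]
    - [0,0,-0.28,0,-0.5]

```text
time: 35.05
tool_pos: [0.5966, 0.2217, 0.0396]
tool_rot: [3.141, 0.0, 2.725]
contact_force: [0.6, -0.2, -2.5]
opening: 0.0535
grip_force: 25.0
```

Touch down, open part-way (the tray rim is near), and rise. Then move clear of the tray, back towards where I came from.

>>> jog_arm:
  plan:
    - [0,0,-0.01,0,-0.5]
    - [0,0,-0.02,0,-0.5]
    - [0,0,-0.02,0,-0.5]

```text
time: 35.35
tool_pos: [0.5968, 0.2217, 0.0392]
tool_rot: [3.141, 0.001, 2.725]
contact_force: [-2.2, -0.3, 5.3]
opening: 0.0533
grip_force: 25.0
```

>>> jog_arm:
  plan:
    - [0,0,0,0,0]
    - [0,0,0,0,0.3]
    - [0,0,0,0,0.6]
    - [0,0,0,0,0.6]
    - [0,0,0,0,0.6]
    - [0,0,0,0,0.6]

```text
time: 35.95
tool_pos: [0.5965, 0.2217, 0.0378]
tool_rot: [3.142, -0.0, 2.725]
contact_force: [-0.3, -0.4, 0.1]
opening: 0.0734
grip_force: 0.0
```

>>> jog_arm:
  plan:
    - [0,0,0.1,0,0.6]
    - [0,0,0.3,0,0.6]
    - [0,0,0.6,0,0.6]
    - [0,0,1,0,0.6]

```text
time: 36.35
tool_pos: [0.5957, 0.2215, 0.118]
tool_rot: [-3.14, -0.002, 2.725]
contact_force: [0.7, -0.1, -0.0]
opening: 0.0733
grip_force: 0.0
```

>>> jog_arm:
  plan:
    - [0,0,0.5,0,0.6]
    - [-0.2,-0.5,0.6,0,0.6]
    - [-0.3,-1,0.6,0,0.6]

```text
time: 36.65
tool_pos: [0.5729, 0.1419, 0.1689]
tool_rot: [3.139, 0.004, 2.727]
contact_force: [-0.4, -0.7, -0.4]
opening: 0.0733
grip_force: 0.0
```

>>> jog_arm:
  plan:
    - [-0.2,-0.5,0,0,0.6]
    - [-0.3,-1,0,0,0.6]

```text
time: 36.85
tool_pos: [0.5474, 0.0605, 0.1668]
tool_rot: [3.141, 0.001, 2.726]
contact_force: [0.8, -0.4, 0.3]
opening: 0.0733
grip_force: 0.0
```

>>> jog_arm:
  plan:
    - [-0.2,-0.5,0,0,0.6]
    - [-0.3,-1,0,0,0.6]

```text
time: 37.05
tool_pos: [0.5234, -0.0196, 0.1667]
tool_rot: [3.141, 0.0, 2.725]
contact_force: [0.5, 0.1, -0.4]
opening: 0.0734
grip_force: 0.0
```

>>> jog_arm:
  plan:
    - [-0.2,-0.5,0,0,0.6]
    - [-0.3,-1,0,0,0.6]
    - [-0.3,-1,0,0,0.6]
    - [-0.3,-1,0,0,0.6]

```text
time: 37.45
tool_pos: [0.5006, -0.0989, 0.1665]
tool_rot: [3.141, 0.001, 2.722]
contact_force: [0.4, 0.3, -0.9]
opening: 0.0734
grip_force: 0.0
```

Run:
```python
from h import *
T=cams.read_camera('top'); S=cams.read_camera('scene')
for k,P in dict(yellow=(.4197,.1665),terracotta=(.5342,.1097),blue=(.475,.2881),white=(.5966,.2217)).items():
    u=px('top',np.r_[P,.069]); cv2.circle(T,tuple(int(x) for x in np.round(u)),1,(255,0,255),-1)
    f=find('top',T,k,px('top',np.r_[P,.022]),26); print(k,np.round(ray('top',f[0],.022),4),f[1])
cv2.imwrite('pics/t3.png',np.vstack([cv2.resize(T[120:300,140:500],None,fx=1.6,fy=1.6),cv2.resize(S[130:280,140:500],None,fx=1.6,fy=1.6)]))
print(readout.observe()['contact_force'])
```

```text
yellow [0.42   0.1663] (226, 225, 42, 42)
terracotta [0.5352 0.1093] (252, 176, 42, 42)
blue [0.4764 0.2877] (174, 200, 42, 41)
white [0.5969 0.2217] (205, 149, 40, 40)
[-0.38523857  0.91075272 -0.11056616]
```

View pics/t3.png

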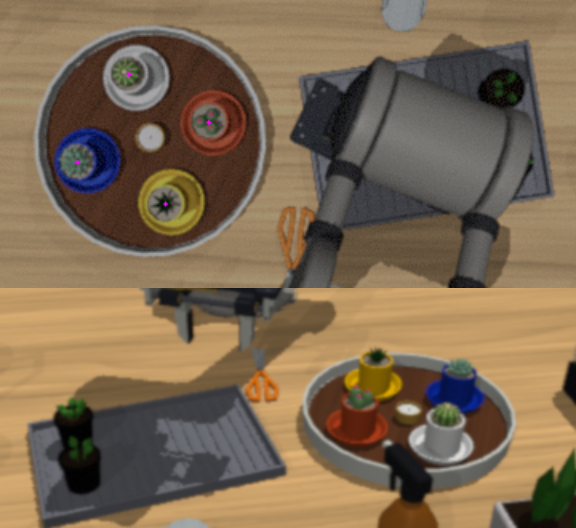

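All four pots stand upright and centred in their own saucers. The saucers haven't moved (about 0.1 mm), both nursery pots are in place, and the arm is clear.

```bash
python3 -c "
from cell import ticket
print(ticket.hand_in())"
```

```text
the job is handed in; nothing more can be done
None
```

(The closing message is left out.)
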